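# Take the spindle cap off the film stand

### The job

The bench stand that holds the roll of bundling film needs its roll changed. First slide the stand along the bench, cap still on, until its base lies square against both squaring rails, then unscrew the ribbed cap on top of its spindle: nobody remembers whether its thread is left-hand or right-hand, so find out by trying which way it loosens. Finish holding the cap in the gripper, lifted a few centimetres clear above the spindle, with the stand still standing square against both rails and the other things on the bench left where they are.

Things in the scene. Friction and masses are not known exactly. Their poses are not given: they have to be found in the camera images.
- fence: Squaring rails: two fixed aluminium angles, 270 mm long, 22 high, 4 thick (3 mm screwed foot, 24 wide, outside), meeting in a right angle. Origin: their inner corner at bench level. The far rail's inner face is the plane x = 0, running from the origin along +y of this frame; the side rail's is y = 0, running along -x. The free space inside the corner is x < 0, y > 0.
- stand: The film stand, one loose piece, about 1 kg, that slides on the bench (friction about 0.6): square plywood base 180 x 180 x 20 mm carrying roll and spindle. Origin: centre of its underside; x, y parallel to the base's edges, 90 mm from it. Square against both rails it is at x -0.09, y 0.09 in the fence's frame, axes parallel; it starts 30-90 mm off, up to 0.25 rad askew.
- roll_mid (a point): Point on the stand's axis half-way up the pale roll of film, 76 mm above the bench, axes as the stand's. From below: base, black flange 100 mm across (20 to 26 mm high), roll 90 mm across (26 to 126 mm), black upper flange 72 mm across (to 131 mm), then the upright steel spindle, its end 155 mm above the bench.
- cap: The spindle's cap (80 g). Origin: its underside. Its coarse thread is left- or right-hand, by chance and unseen. The wrong way it gives under 0.15 rad and stops dead. The right way it turns against light drag (0.1 N m), climbs 2 to 3 mm per rad, stays where left, and lifts off freely once turned about 2.6 rad (stop at 3); before that it cannot be pulled off. Several grasps are fine.
- cap_mid (a point): Centre of the cap, half-way up: a ribbed round black hand nut 52 mm across and 36 mm tall, to be gripped across its sides from above. z is its axis, x turns with it. Screwed tight, it is 149 mm above the bench, its underside just on the upper flange.
- tape_mid (a point): Bystander: a roll of brown packing tape lying flat, 100 mm across, 48 mm tall. The point is its centre.
- spare_mid (a point): Bystander: a spare roll of film standing upright, 90 mm across, 100 mm tall. The point is its centre.
- parcel_mid (a point): Bystander: a small shut cardboard parcel, 120 x 160 x 60 mm (x, y, z). The point is its centre.
Not all that is in view belongs to the job. Of the things that look like the cap, the middle-sized one is meant.

How it is judged (in metres and radians):
On the way:
1. the stand's base lies square against both rails (gaps under 3 mm, within 0.03 rad) with the cap still screwed on (x of roll_mid in the frame of fence above -0.093 m and y of roll_mid in the frame of fence below 0.093 m and angle between the x axis of roll_mid and the x axis of fence, either way round below 0.03 rad and z of cap_mid in the frame of roll_mid below 0.083 m), for 0.3 s.
At the end, for the whole second after the job is handed in: The cap is held still between the fingers above the spindle (within 60 mm sideways), its underside at least 14 mm above the spindle's end and touching the stand nowhere; the stand stands flat with its base within 5 mm of both rails and within 0.05 rad of square (x of roll_mid in the frame of fence above -0.095 m and y of roll_mid in the frame of fence below 0.095 m and angle between the x axis of roll_mid and the x axis of fence, either way round below 0.05 rad and height (world z) of roll_mid below 0.081 m and angle between roll_mid's own z axis and vertical below 0.05 rad and z of cap_mid in the frame of roll_mid above 0.111 m and horizontal distance between cap_mid and roll_mid below 0.06 m and contact force between the fingers and cap above 1 N and contact force between cap and stand below 0.05 N and linear speed of cap below 0.03 m/s); the arm keeps its last pose, push and grip.
It fails at once if the stand is lifted off the bench or tipped (height (world z) of roll_mid above 0.096 m or angle between roll_mid's own z axis and vertical above 0.25 rad).
It fails at once if the tape roll is knocked more than 25 mm out of its place (distance of tape_mid from where it was at the start of the episode above 0.025 m).
It fails at once if the spare film roll is knocked more than 25 mm out of its place (distance of spare_mid from where it was at the start of the episode above 0.025 m).
It fails at once if the parcel is knocked more than 25 mm out of its place (distance of parcel_mid from where it was at the start of the episode above 0.025 m).
It also fails if it takes over 64 s, if anything falls off the work surface, if the arm or the gripper's body presses on something with over 40 N, if the wrist force passes 120 N, or if a joint passes its speed limit or range.

### The arm

A 6-joint arm with a two-finger parallel gripper is mounted at the origin on the work surface. World frame = base frame: x ahead of the robot, y to its left, z up, the work surface at z = 0. Lengths are in mm, angles in rad, forces in N, time in s.
With the tool pointing down it reaches from about 275 to 1000 mm from the base axis. Payload 8.4 kg.
Tool frame: the origin (TCP) lies at the very end of the fingers, on their centre line; the grasp point (between the pads) lies 19 mm behind it (r.tcp_to_grasp is the distance from the TCP to the grasp point, in mm); z points along the fingers, y is the line along which they close (so a half turn about z gives the same grasp; the last joint's range is limited). The gripper opens to 85 mm and grips with 20 to 120 N. Pads are 22 mm wide; open, the fingers measure 114 mm over their backs; the gripper's body (76 mm by 85 mm) begins 54 mm behind the grasp point. The pads swing forward as they close: fully open they stand 13 mm farther back than shut.
Start: joints at [-1.169, 0.353, 1.633, -0, 1.155, -0.002], TCP at [245.571, -574.737, 231.281] pointing down, gripper open.
Joint ranges: [-2.63, 2.63], [-0.92, 2.1], [0.06, 2.66], [-1.3, 4.44], [0, 2.69], [-3.02, 3.02]. Speed limits (rad/s): [2.22, 2.22, 2.79, 3.14, 3.14, 3.14].

### API

Orientations are given as [roll, pitch, yaw] about the fixed x, y, z axes, in that order (R = Rz(yaw) Ry(pitch) Rx(roll)).
In Python, from rig import r gives the robot as it stands. The module is installed in compiled form; this text tells all that it offers.
- The arm moves only by the tool play_rows, never from a script. Its argument "rows" is a list of rows, each an object with "dp": the shift along the tool's x, y, z in units of 40 mm (1.0 is 40 mm), a list of three; "turn": the turn, a rotation vector about the tool's x, y, z in units of 6 degrees (1.0 is 6 degrees), a list of three; "fingers": the closure, from 0 (fully open) to 1 (shut). In form: [{"dp": [tx, ty, tz], "turn": [wx, wy, wz], "fingers": fingers}, ...]. A call has 1 to 5 rows; each row shifts and turns the commanded pose from where the row before left it, along the tool's axes as they then stand; what a row does not reach is not made up. A row lasts 1/12 s, in which the tool goes at most 41.7 mm and 7.16 degrees, less where a joint would pass 70% of its speed; a pose out of reach is approached as far as the arm can. A call is refused whole if a number of a shift passes 1 or a number of a turn 1, either way. A call with a gripper value outside its range is refused whole. The fingers move at their own pace and stop on an object; "force" is the grip in N (left out, the last holds). Time passes only in rows, so rows that do not move let the fingers close. It gives the time, the measured TCP pose, the force, the opening and the grip force at its end, in the units of the state.
- r.sense(): the state, without advancing time (a new reading comes with each control period).
- r.grab_frame(name): name is "scene" or "side" or "wrist"; returns a dict with "pixels" (480x640x3 uint8, red, green, blue), "fx", "fy", "cx", "cy" (pixels), "pose" (4x4, takes a point from camera to world coordinates). Camera axes: x right, y down, z forward; pixel columns grow to the right and rows downward; lengths in mm; the calibration is good to about 2 mm. A picture is of the moment at which its call begins. There is no depth.
- r.sign_off(): hands the job in; it is judged then, once.
The state is a dict: "clock": time; "qpos": joint angles; "qvel": joint speeds; "joint_efforts": joint torques, N m; "eef_pos": TCP position; "tcp_rot": TCP orientation; "contact_force": force on the tool from outside, world axes, zero at the start; "wrist_torque": the same for the moment, N m; "opening": opening from 0.0 (shut) to 1.0 (fully open); "grasp_force": force on a finger pad.
Only numpy, scipy, OpenCV 4.12 (cv2) and the standard library are available. Lean on these libraries where they do the work, as an engineer would, in place of code of your own. Each camera call takes 0.05 s, during which the arm holds its last target. There are 200 camera calls.

## Working session

There is one attempt and no reset: what is moved stays moved. The work goes in short steps, Python scripts to look and compute and a tool call to move; the robot and the scene stay as the last step left them, time stands still between calls to the robot, and variables do not carry over. Pictures are saved under pics/ and viewed, at most 10 in all, crops included, and the job is handed in when it is done.

Besides the shell and the picture viewer there is one more tool, called after "Request:" as name(argument=value, ...) on one line, values as JSON. play_rows: Moves the arm, as the interface text tells. Its arguments: {"type":"object","properties":{"rows":{"type":"array"},"force":{"type":"number"}},"required":["rows"]}

```bash
mkdir -p pics; cat > h.py <<'E'
import numpy as np, cv2
from rig import r
from scipy.spatial.transform import Rotation as R
def ray(f,u,v,z):
    P=np.array(f["pose"]); d=P[:3,:3]@np.array([(u-f["cx"])/f["fx"],(v-f["cy"])/f["fy"],1])
    o=P[:3,3]; return o+d*(z-o[2])/d[2]
def proj(f,p):
    P=np.array(f["pose"]); q=P[:3,:3].T@(np.array(p)-P[:3,3]); return np.array([f["fx"]*q[0]/q[2]+f["cx"],f["fy"]*q[1]/q[2]+f["cy"]])
def save(n,im): cv2.imwrite("pics/"+n,im[:,:,::-1])
E
python3 - <<'E'
from h import *
import pickle
for n in("scene","side"):
    f=r.grab_frame(n); save(n+"0.png",f["pixels"]); pickle.dump(f,open(n+"0.pkl","wb")); print(n,np.round(f["pose"],3).tolist(),f["fx"])
print(r.sense())
E
```

```text
scene [[0.752, 0.474, -0.458, 1121.944], [0.659, -0.526, 0.538, -594.198], [0.014, -0.706, -0.708, 916.008], [0.0, 0.0, 0.0, 1.0]] 512.2806899916035
side [[-0.892, -0.246, 0.378, 217.269], [-0.451, 0.472, -0.758, 792.361], [0.008, -0.847, -0.532, 661.06], [0.0, 0.0, 0.0, 1.0]] 479.8497876846759
{'clock': 0.1, 'qpos': array([-1.16938136e+00,  3.53581212e-01,  1.63409798e+00,  1.28622042e-05,
        1.15520751e+00, -2.40847345e-03]), 'qvel': array([ 0.00103494, -0.00291112,  0.0003866 , -0.00198034,  0.00064862,
       -0.00048052]), 'joint_efforts': array([-3.46867355e-04, -6.06359768e+01, -3.42820680e+01, -6.10869188e-05,
        3.98805845e-03,  6.58334699e-06]), 'eef_pos': array([ 245.40755519, -574.31189821,  230.61895809]), 'tcp_rot': array([-3.14029864e+00, -1.48772608e-05,  4.03818226e-01]), 'contact_force': array([-0.24812041, -0.34420987, -0.21235835]), 'wrist_torque': array([-0.04595028,  0.02307576,  0.02825218]), 'grasp_force': 0.0, 'opening': 1.0019301117172932}
```

View pics/scene0.png

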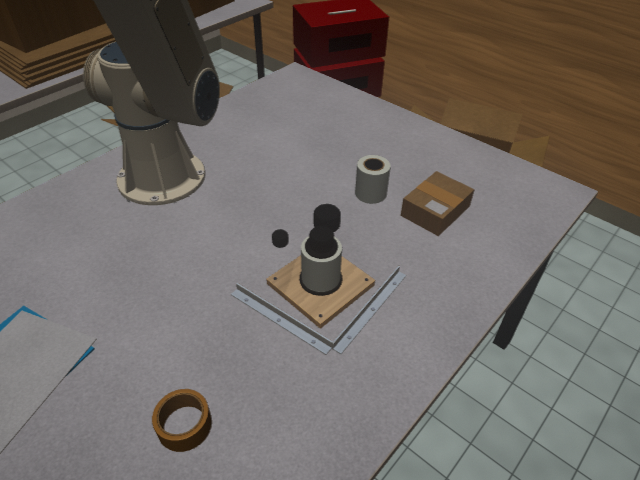

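View pics/side0.png

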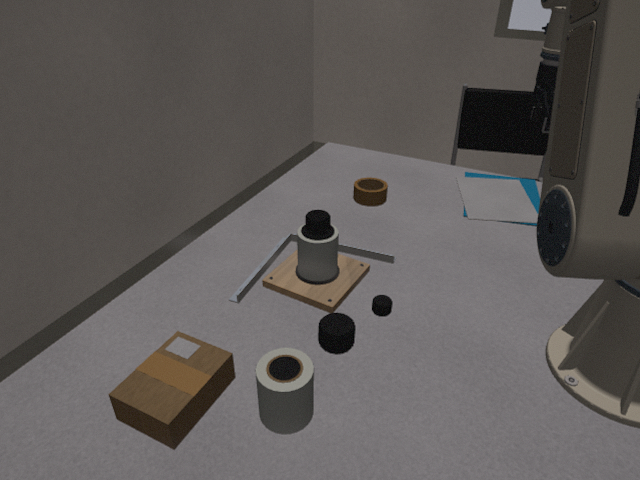

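Scene picture: the cap on the spindle is at about (321,238), a large black nut on the bench at (327,217), and a small one at (280,239). The stand's base is around (321,283) and the rails' corner around (333,345). In the side view the same three are at (317,222), (337,333) and (382,305). The middle-sized one, on the spindle, is the cap; I'll check it in a crop.

```bash
python3 - <<'E'
from h import *
import pickle
a=pickle.load(open("scene0.pkl","rb"))["pixels"][195:360,220:420]
b=pickle.load(open("side0.pkl","rb"))["pixels"][200:320,220:400]
save("c1.png",cv2.resize(a,(800,660)[:2] if 0 else (720,594),interpolation=cv2.INTER_CUBIC)); save("c2.png",cv2.resize(b,(720,480),interpolation=cv2.INTER_CUBIC))
E
```

```text
(no output)
```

View pics/c1.png

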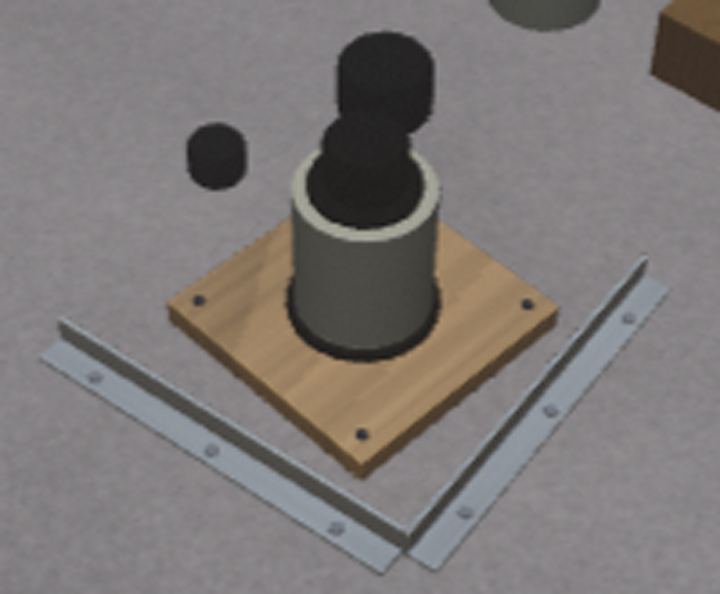

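View pics/c2.png

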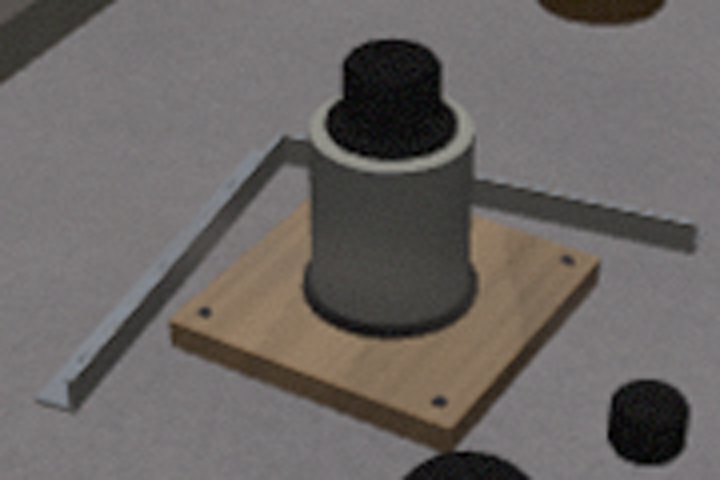

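The crops confirm that the cap on the spindle is smaller than the large nut and larger than the small one. Base corners and rail tops read off the crops go into the calculation.

```bash
python3 - <<'E'
from h import *
import pickle
A=pickle.load(open("scene0.pkl","rb"));B=pickle.load(open("side0.pkl","rb"))
def a(u,v,z):return ray(A,220+u/3.6,195+v/3.6,z)[:2]
def b(u,v,z):return ray(B,220+u/4,200+v/4,z)[:2]
for n,g,L in(("scene",a,dict(L=(168,303,20),F=(362,463,20),Rr=(557,311,20),rc=(409,537,22),rl=(62,320,22),rr=(646,260,22),cap=(366,138,167),flan=(365,180,126))),
 ("side",b,dict(L=(171,322,20),F=(450,432,20),Rr=(599,264,20),rc=(286,137,22),rl=(74,383,22),rr=(694,227,22),cap=(392,63,167),roll=(392,130,126)))):
    q={k:g(*v) for k,v in L.items()}
    print(n,{k:np.round(v).tolist() for k,v in q.items()})
    for x,y in(("L","F"),("F","Rr"),("rc","rl"),("rc","rr")):
        d=q[y]-q[x]; print(x,y,round(np.hypot(*d)),round(np.arctan2(d[1],d[0]),3))
    print("mid LR",(q["L"]+q["Rr"])/2)
for n,u,v,z in(("big",337,322,36),("small",382,298,20),("spare",285,366,100),("parcel",175,372,60)): print(n,ray(B,u,v,z).round())
for n,u,v,z in(("big",327,212,36),("small",280,236,20),("spare",374,164,100),("tape",182,405,48),("parcel",441,190,60)): print(n,ray(A,u,v,z).round())
E
```

```text
scene {'L': [517.0, -80.0], 'F': [694.0, -92.0], 'Rr': [708.0, 82.0], 'rc': [749.0, -114.0], 'rl': [479.0, -136.0], 'rr': [726.0, 156.0], 'cap': [610.0, 4.0], 'flan': [606.0, 8.0]}
L F 177 -0.066
F Rr 175 1.489
rc rl 272 -3.06
rc rr 271 1.658
mid LR [612.45768692   1.17889812]
side {'L': [702.0, 88.0], 'F': [526.0, 101.0], 'Rr': [513.0, -73.0], 'rc': [740.0, -108.0], 'rl': [717.0, 159.0], 'rr': [476.0, -131.0], 'cap': [609.0, 6.0], 'roll': [608.0, 6.0]}
L F 177 3.067
F Rr 174 -1.646
rc rl 268 1.656
rc rr 265 -3.055
mid LR [607.38380872   7.67434667]
big [493. 152.  36.]
small [447.  24.  20.]
spare [494. 345. 100.]
parcel [666. 407.  60.]
big [478. 178.  36.]
small [439.  44.  20.]
spare [491. 355. 100.]
tape [ 639. -412.   48.]
parcel [663. 429.  60.]
```

Measurements agree: stand centre is about (610, 4) with yaw -0.07, and the fence corner about (745, -111) with yaw +0.084. In the fence frame the stand is 36 mm off in both axes and -0.155 rad askew.

Plan: close the fingers and push the base edge at about 12 mm height, with the tool yaw aligned to the fence.

Request:
play_rows(rows=[{"dp": [0, 0, 0], "turn": [0, 0, 1], "fingers": 1}, {"dp": [0, 0, 0], "turn": [0, 0, 1], "fingers": 1}, {"dp": [0, 0, 0], "turn": [0, 0, 1], "fingers": 1}, {"dp": [0.49, -0.88, 0], "turn": [0, 0, 0.05], "fingers": 1}, {"dp": [0.49, -0.88, 0], "turn": [0, 0, 0], "fingers": 1}])

```text
clock: 0.52
eef_pos: [278.0, -501.2, 230.5]
tcp_rot: [-3.141, 0.0, 0.081]
contact_force: [1.5, 0.7, 0.1]
opening: 0.301
grasp_force: 0.0
```

Request:
play_rows(rows=[{"dp": [0.49, -0.88, 0], "turn": [0, 0, 0], "fingers": 1}, {"dp": [0.49, -0.88, 0], "turn": [0, 0, 0], "fingers": 1}, {"dp": [0.49, -0.88, 0], "turn": [0, 0, 0], "fingers": 1}, {"dp": [0.49, -0.88, 0], "turn": [0, 0, 0], "fingers": 1}, {"dp": [0.49, -0.88, 0], "turn": [0, 0, 0], "fingers": 1}])

```text
clock: 0.93
eef_pos: [361.4, -315.7, 231.1]
tcp_rot: [-3.141, 0.0, 0.084]
contact_force: [1.8, -0.1, 0.7]
opening: 0.001
grasp_force: 0.0
```

Request:
play_rows(rows=[{"dp": [0.49, -0.88, 0], "turn": [0, 0, 0], "fingers": 1}, {"dp": [0.49, -0.88, 0], "turn": [0, 0, 0], "fingers": 1}, {"dp": [0.49, -0.88, 0], "turn": [0, 0, 0], "fingers": 1}, {"dp": [0.49, -0.88, 0], "turn": [0, 0, 0], "fingers": 1}, {"dp": [0.49, -0.88, 0], "turn": [0, 0, 0], "fingers": 1}])

```text
clock: 1.35
eef_pos: [444.3, -132.0, 231.3]
tcp_rot: [3.142, 0.0, 0.084]
contact_force: [0.6, -0.9, -0.1]
opening: -0.006
grasp_force: 0.0
```

Request:
play_rows(rows=[{"dp": [0.49, -0.88, 0], "turn": [0, 0, 0], "fingers": 1}, {"dp": [0.49, -0.88, 0], "turn": [0, 0, 0], "fingers": 1}, {"dp": [0.49, -0.88, 0], "turn": [0, 0, 0], "fingers": 1}, {"dp": [0, 0, 0], "turn": [0, 0, 0], "fingers": 1}])

```text
clock: 1.68
eef_pos: [496.1, -18.3, 231.3]
tcp_rot: [-3.14, -0.002, 0.088]
contact_force: [-0.2, 0.4, 0.1]
opening: -0.003
grasp_force: 0.0
```

Request:
play_rows(rows=[{"dp": [-0.25, 0, 1], "turn": [0, 0, 0], "fingers": 1}, {"dp": [0, 0, 1], "turn": [0, 0, 0], "fingers": 1}, {"dp": [0, 0, 1], "turn": [0, 0, 0], "fingers": 1}, {"dp": [0, 0, 1], "turn": [0, 0, 0], "fingers": 1}, {"dp": [0, 0, 0.8], "turn": [0, 0, 0], "fingers": 1}])

```text
clock: 2.1
eef_pos: [482.5, -24.6, 36.8]
tcp_rot: [-3.141, 0.002, 0.085]
contact_force: [0.5, -0.0, -0.3]
opening: 0.002
grasp_force: 0.0
```

Request:
play_rows(rows=[{"dp": [0, 0, 0.4], "turn": [0, 0, 0], "fingers": 1}, {"dp": [0, 0, 0.28], "turn": [0, 0, 0], "fingers": 1}, {"dp": [0, 0, 0], "turn": [0, 0, 0], "fingers": 1}])

```text
clock: 2.35
eef_pos: [482.3, -24.7, 10.1]
tcp_rot: [-3.141, 0.004, 0.084]
contact_force: [0.6, 0.4, 0.4]
opening: -0.001
grasp_force: 0.0
```

```bash
python3 - <<'E'
from h import *
f=r.grab_frame("side"); save("s1.png",cv2.resize(f["pixels"][180:330,220:420],(800,600),interpolation=cv2.INTER_CUBIC))
print(r.sense()["eef_pos"],r.sense()["contact_force"])
E
```

```text
[483.27558301 -24.70228146  11.48749461] [ 0.50378978 -0.06267208 -1.21757629]
```

View pics/s1.png

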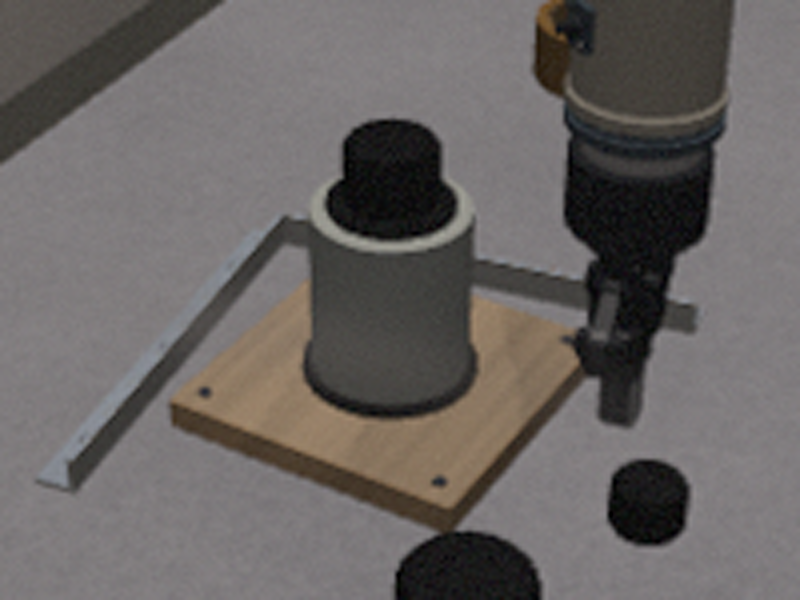

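The finger is clear of the base edge, at (620,420) in the crop. I'll push along fence +x.

Request:
play_rows(rows=[{"dp": [0.4, 0, 0], "turn": [0, 0, 0], "fingers": 1}, {"dp": [0.2, 0, 0], "turn": [0, 0, 0], "fingers": 1}, {"dp": [0.15, 0, 0], "turn": [0, 0, 0], "fingers": 1}, {"dp": [0.15, 0, 0], "turn": [0, 0, 0], "fingers": 1}, {"dp": [0.15, 0, 0], "turn": [0, 0, 0], "fingers": 1}])

```text
clock: 2.82
eef_pos: [522.9, -21.2, 12.7]
tcp_rot: [-3.141, 0.006, 0.085]
contact_force: [-11.2, -1.9, 7.0]
opening: -0.002
grasp_force: 5.4
```

Request:
play_rows(rows=[{"dp": [0.1, 0, 0], "turn": [0, 0, 0], "fingers": 1}, {"dp": [0.1, 0, 0], "turn": [0, 0, 0], "fingers": 1}, {"dp": [0, 0, 0], "turn": [0, 0, 0], "fingers": 1}])

```text
clock: 3.07
eef_pos: [531.8, -20.6, 12.7]
tcp_rot: [-3.141, 0.004, 0.085]
contact_force: [-8.3, -3.2, 4.3]
opening: -0.004
grasp_force: 3.8
```

```bash
python3 - <<'E'
from h import *
f=r.grab_frame("side"); save("s2.png",cv2.resize(f["pixels"][180:330,220:420],(800,600),interpolation=cv2.INTER_CUBIC))
print(r.sense()["eef_pos"],r.sense()["contact_force"])
E
```

```text
[531.80477792 -20.61135946  12.76610562] [-7.67494983 -2.37155202  4.54753593]
```

View pics/s2.png

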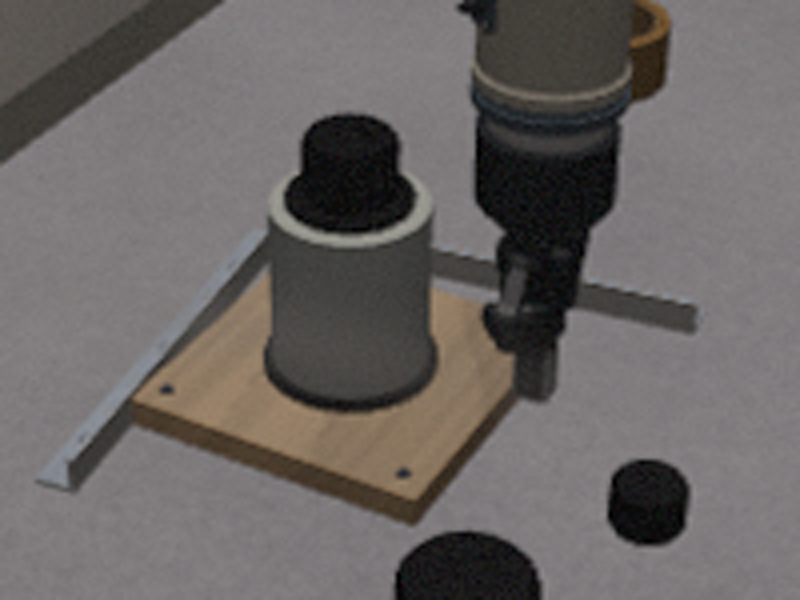

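The base's left corner has reached the far rail, at (135,400) in the crop. Pushing on swings it square.

Request:
play_rows(rows=[{"dp": [0.12, 0, 0], "turn": [0, 0, 0], "fingers": 1}, {"dp": [0.1, 0, 0], "turn": [0, 0, 0], "fingers": 1}, {"dp": [0, 0, 0], "turn": [0, 0, 0], "fingers": 1}])

```text
clock: 3.37
eef_pos: [532.5, -20.1, 11.4]
tcp_rot: [-3.14, 0.019, 0.085]
contact_force: [-29.1, -6.0, 16.8]
opening: 0.001
grasp_force: 14.5
```

Request:
play_rows(rows=[{"dp": [0.08, 0, 0], "turn": [0, 0, 0], "fingers": 1}, {"dp": [0, 0, 0], "turn": [0, 0, 0], "fingers": 1}])

```text
clock: 3.53
eef_pos: [532.6, -20.0, 11.2]
tcp_rot: [-3.14, 0.025, 0.085]
contact_force: [-39.2, -8.0, 27.1]
opening: 0.001
grasp_force: 19.3
```

Request:
play_rows(rows=[{"dp": [0.08, 0, 0], "turn": [0, 0, 0], "fingers": 1}, {"dp": [0, 0, 0], "turn": [0, 0, 0], "fingers": 1}])

```text
clock: 3.7
eef_pos: [532.9, -19.9, 10.7]
tcp_rot: [-3.14, 0.03, 0.085]
contact_force: [-44.4, -8.4, 28.5]
opening: -0.002
grasp_force: 22.6
```

Request:
play_rows(rows=[{"dp": [-0.4, 0, 0], "turn": [0, 0, 0], "fingers": 1}, {"dp": [-0.4, 0, -0.1], "turn": [0, 0, 0], "fingers": 1}, {"dp": [-0.1, 0, -1], "turn": [0, 0, 0], "fingers": 1}, {"dp": [0, 0, -1], "turn": [0, 0, 0], "fingers": 1}, {"dp": [0, 0, -1], "turn": [0, 0, 0], "fingers": 1}])

```text
clock: 4.12
eef_pos: [512.5, -22.2, 138.4]
tcp_rot: [3.142, -0.0, 0.084]
contact_force: [1.2, 0.6, -0.1]
opening: 0.004
grasp_force: 0.0
```

Request:
play_rows(rows=[{"dp": [0, 0, -1], "turn": [0, 0, 0], "fingers": 1}, {"dp": [0, -0.5, -0.8], "turn": [0, 0, 0], "fingers": 1}, {"dp": [0, -1, 0], "turn": [0, 0, 0], "fingers": 1}, {"dp": [0, -1, 0], "turn": [0, 0, 0], "fingers": 1}, {"dp": [0, -1, 0], "turn": [0, 0, 0], "fingers": 1}])

```text
clock: 4.53
eef_pos: [501.8, 118.8, 210.7]
tcp_rot: [-3.141, -0.005, 0.083]
contact_force: [0.2, 0.6, 0.5]
opening: 0.004
grasp_force: 0.0
```

```bash
python3 - <<'E'
from h import *
import pickle
f=r.grab_frame("side");g=r.grab_frame("scene"); pickle.dump((f,g),open("m3.pkl","wb"))
a=cv2.resize(f["pixels"][210:320,225:395],(680,440),interpolation=cv2.INTER_CUBIC)
b=cv2.resize(g["pixels"][260:360,225:425],(800,400),interpolation=cv2.INTER_CUBIC)
a=cv2.resize(f["pixels"][215:310,225:325],(400,380),interpolation=cv2.INTER_CUBIC)
# one sheet: side (x4) right part + scene x4 (cols 255-385)
s=np.zeros((600,800,3),np.uint8)
s[:440,:400]=cv2.resize(f["pixels"][210:320,225:325],(400,440),interpolation=cv2.INTER_CUBIC)
s[:480,400:]=cv2.resize(g["pixels"][235:355,300:400],(400,480),interpolation=cv2.INTER_CUBIC)
save("m3.png",s); print(r.sense()["eef_pos"],r.sense()["tcp_rot"])
E
```

```text
[501.30126212 122.10736433 209.98091828] [-3.13949467 -0.00353421  0.0883762 ]
```

View pics/m3.png

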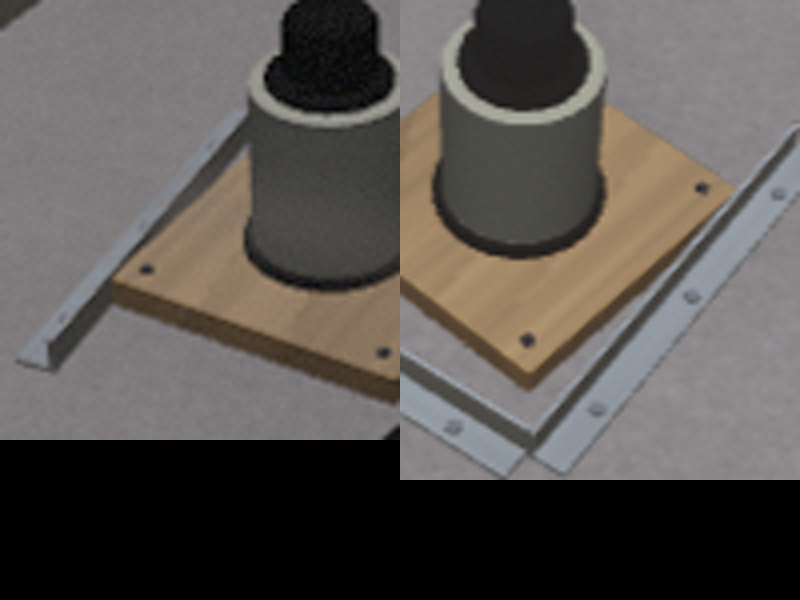

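The base is against the far rail at one corner only: (112,278) in the side half and (733,190) in the scene half. The front corner at (530,375) is still off, so it is still slightly askew. I'll compute the pose.

```bash
python3 - <<'E'
from h import *
import pickle
f,g=pickle.load(open("m3.pkl","rb"))
O=np.array([745,-111.]); t=.084; M=np.array([[np.cos(t),np.sin(t)],[-np.sin(t),np.cos(t)]])
F=ray(g,300+130/4,235+375/4,20)[:2]; Rr=ray(g,300+333/4,235+190/4,20)[:2]
S=ray(f,225+112/4,210+278/4,20)[:2]; S2=ray(f,225+400/4,210+377/4,20)[:2]
rc=ray(g,300+130/4,235+430/4,22)[:2]; re=ray(g,300+398/4,235+128/4,22)[:2]
cap=ray(g,300+125/4,235+8/4,150)
for n,p in dict(F=F,Rr=Rr,S=S,S2=S2,rc=rc,re=re).items(): print(n,p.round(1),(M@(p-O)).round(1))
d=M@(Rr-F); print("rel yaw",np.arctan2(d[1],d[0])-np.pi/2); d=M@(S2-S); print(np.arctan2(-d[1],-d[0]))
d=re-rc; print("fence yaw",np.arctan2(d[1],d[0])-np.pi/2)
E
```

```text
F [721.6 -84.8] [-21.1  28.1]
Rr [724.7  92.8] [ -3.1 204.8]
S [723.1  94.8] [ -4.5 206.9]
S2 [544.6  97.6] [-182.2  224.7]
rc [ 745.1 -112.4] [-0.1 -1.4]
re [725.4 156.5] [  2.9 268.2]
rel yaw -0.1014649122828315
-0.09977289624964666
fence yaw 0.07292511495025655
```

Request:
play_rows(rows=[{"dp": [0, 0, 0], "turn": [0, 0, -1], "fingers": 1}, {"dp": [0, 0, 0], "turn": [0, 0, -1], "fingers": 1}, {"dp": [0, 0, 0], "turn": [0, 0, -1], "fingers": 1}, {"dp": [0, 0, 0], "turn": [0, 0, -1], "fingers": 1}, {"dp": [0, 0, 0], "turn": [0, 0, -1], "fingers": 1}])

```text
clock: 5.05
eef_pos: [501.6, 117.0, 209.3]
tcp_rot: [3.141, -0.002, 0.613]
contact_force: [-0.5, -0.1, -0.5]
opening: -0.001
grasp_force: 0.0
```

Request:
play_rows(rows=[{"dp": [0, 0, 0], "turn": [0, 0, -1], "fingers": 1}, {"dp": [0, 0, 0], "turn": [0, 0, -1], "fingers": 1}, {"dp": [0, 0, 0], "turn": [0, 0, -1], "fingers": 1}, {"dp": [0, 0, 0], "turn": [0, 0, -1], "fingers": 1}, {"dp": [0, 0, 0], "turn": [0, 0, -1], "fingers": 1}])

```text
clock: 5.47
eef_pos: [501.6, 116.9, 209.2]
tcp_rot: [3.14, -0.001, 1.137]
contact_force: [-0.1, -0.5, -0.3]
opening: -0.001
grasp_force: 0.0
```

Request:
play_rows(rows=[{"dp": [0, 0, 0], "turn": [0, 0, -1], "fingers": 1}, {"dp": [0, 0, 0], "turn": [0, 0, -1], "fingers": 1}, {"dp": [0, 0, 0], "turn": [0, 0, -1], "fingers": 1}, {"dp": [0, 0, 0], "turn": [0, 0, -1], "fingers": 1}, {"dp": [0, 0, 0], "turn": [0, 0, -1], "fingers": 1}])

```text
clock: 5.88
eef_pos: [501.6, 116.9, 209.2]
tcp_rot: [3.14, -0.0, 1.66]
contact_force: [0.4, -0.4, -0.2]
opening: -0.002
grasp_force: 0.0
```

Request:
play_rows(rows=[{"dp": [0, 0.8, 0], "turn": [0, 0, 0], "fingers": 1}, {"dp": [0, 0.8, 0], "turn": [0, 0, 0], "fingers": 1}, {"dp": [0, 0.8, 0], "turn": [0, 0, 0], "fingers": 1}, {"dp": [0, 0, 0], "turn": [0, 0, 0], "fingers": 1}])

```text
clock: 6.22
eef_pos: [602.4, 125.4, 209.5]
tcp_rot: [3.136, -0.0, 1.655]
contact_force: [-1.3, 0.3, 0.6]
opening: -0.005
grasp_force: 0.0
```

Request:
play_rows(rows=[{"dp": [0, 0, 1], "turn": [0, 0, 0], "fingers": 1}, {"dp": [0, 0, 1], "turn": [0, 0, 0], "fingers": 1}, {"dp": [0, 0, 1], "turn": [0, 0, 0], "fingers": 1}, {"dp": [0, 0, 1], "turn": [0, 0, 0], "fingers": 1}, {"dp": [0, 0, 0.88], "turn": [0, 0, 0], "fingers": 1}])

```text
clock: 6.63
eef_pos: [596.5, 124.8, 11.8]
tcp_rot: [3.141, 0.0, 1.655]
contact_force: [1.2, 0.1, -0.1]
opening: -0.002
grasp_force: 0.0
```

Request:
play_rows(rows=[{"dp": [-0.2, 0, 0], "turn": [0, 0, 0], "fingers": 1}, {"dp": [-0.2, 0, 0], "turn": [0, 0, 0], "fingers": 1}, {"dp": [-0.15, 0, -0.01], "turn": [0, 0, 0], "fingers": 1}, {"dp": [-0.15, 0, -0.01], "turn": [0, 0, 0], "fingers": 1}, {"dp": [-0.15, 0, -0.01], "turn": [0, 0, 0], "fingers": 1}])

```text
clock: 7.05
eef_pos: [601.0, 91.2, 16.5]
tcp_rot: [3.138, -0.001, 1.655]
contact_force: [-0.3, 3.7, -2.8]
opening: -0.002
grasp_force: 2.2
```

Request:
play_rows(rows=[{"dp": [-0.15, 0, -0.01], "turn": [0, 0, 0], "fingers": 1}, {"dp": [-0.15, 0, -0.01], "turn": [0, 0, 0], "fingers": 1}, {"dp": [0, 0, 0], "turn": [0, 0, 0], "fingers": 1}])

```text
clock: 7.3
eef_pos: [601.7, 78.5, 16.3]
tcp_rot: [3.139, 0.0, 1.655]
contact_force: [-0.1, -0.0, -0.0]
opening: 0.003
grasp_force: 0.1
```

Request:
play_rows(rows=[{"dp": [-0.12, 0, 0.05], "turn": [0, 0, 0], "fingers": 1}, {"dp": [-0.1, 0, 0], "turn": [0, 0, 0], "fingers": 1}, {"dp": [0, 0, 0], "turn": [0, 0, 0], "fingers": 1}])

```text
clock: 7.55
eef_pos: [602.5, 71.2, 14.3]
tcp_rot: [3.139, -0.001, 1.655]
contact_force: [-1.1, 5.5, 4.2]
opening: 0.001
grasp_force: 2.8
```

Request:
play_rows(rows=[{"dp": [-0.1, 0, -0.03], "turn": [0, 0, 0], "fingers": 1}, {"dp": [0, 0, 0], "turn": [0, 0, 0], "fingers": 1}])

```text
clock: 7.72
eef_pos: [601.7, 67.1, 14.8]
tcp_rot: [3.141, -0.001, 1.655]
contact_force: [-2.9, 3.8, 2.0]
opening: 0.001
grasp_force: 2.4
```

Request:
play_rows(rows=[{"dp": [-0.1, 0, -0.02], "turn": [0, 0, 0], "fingers": 1}, {"dp": [0, 0, 0], "turn": [0, 0, 0], "fingers": 1}])

```text
clock: 7.88
eef_pos: [601.3, 66.1, 15.1]
tcp_rot: [-3.141, -0.005, 1.653]
contact_force: [-3.2, 24.3, -4.9]
opening: -0.003
grasp_force: 12.4
```

Request:
play_rows(rows=[{"dp": [-0.1, 0, -0.02], "turn": [0, 0, 0], "fingers": 1}, {"dp": [0, 0, 0], "turn": [0, 0, 0], "fingers": 1}])

```text
clock: 8.05
eef_pos: [601.3, 65.6, 15.9]
tcp_rot: [-3.141, -0.009, 1.651]
contact_force: [-5.4, 46.1, -4.8]
opening: 0.001
grasp_force: 23.0
```

Request:
play_rows(rows=[{"dp": [-0.1, 0, -0.02], "turn": [0, 0, 0], "fingers": 1}, {"dp": [0, 0, 0], "turn": [0, 0, 0], "fingers": 1}])

```text
clock: 8.22
eef_pos: [601.4, 65.1, 16.7]
tcp_rot: [-3.141, -0.014, 1.65]
contact_force: [-8.1, 65.9, -4.1]
opening: -0.003
grasp_force: 33.6
```

Request:
play_rows(rows=[{"dp": [0.3, 0, 0], "turn": [0, 0, 0], "fingers": 1}, {"dp": [0.3, 0, 0], "turn": [0, 0, 0], "fingers": 1}, {"dp": [0, 0, -1], "turn": [0, 0, 0], "fingers": 1}, {"dp": [0, 0, -1], "turn": [0, 0, 0], "fingers": 1}, {"dp": [0, 0, -1], "turn": [0, 0, 0], "fingers": 1}])

```text
clock: 8.63
eef_pos: [600.6, 78.6, 137.9]
tcp_rot: [-3.141, 0.001, 1.656]
contact_force: [1.4, 0.7, 0.5]
opening: -0.001
grasp_force: 0.0
```

Request:
play_rows(rows=[{"dp": [0, 0, -1], "turn": [0, 0, 0], "fingers": 1}, {"dp": [0, 0, -1], "turn": [0, 0, 0], "fingers": 1}, {"dp": [-0.7, -0.7, 0], "turn": [0, 0, 0], "fingers": 1}, {"dp": [-0.7, -0.7, 0], "turn": [0, 0, 0], "fingers": 1}, {"dp": [-0.7, -0.7, 0], "turn": [0, 0, 0], "fingers": 1}])

```text
clock: 9.05
eef_pos: [524.0, -13.2, 218.0]
tcp_rot: [3.138, 0.002, 1.657]
contact_force: [-0.2, -1.1, -0.1]
opening: 0.001
grasp_force: 0.0
```

Request:
play_rows(rows=[{"dp": [-0.7, -0.3, 0], "turn": [0, 0, 0], "fingers": 1}, {"dp": [0, 0, 0], "turn": [0, 0, 1], "fingers": 1}, {"dp": [0, 0, 0], "turn": [0, 0, 1], "fingers": 1}, {"dp": [0, 0, 0], "turn": [0, 0, 1], "fingers": 1}, {"dp": [0, 0, 0], "turn": [0, 0, 1], "fingers": 1}])

```text
clock: 9.47
eef_pos: [514.8, -41.9, 217.3]
tcp_rot: [3.14, 0.0, 1.23]
contact_force: [-0.1, 0.9, -0.9]
opening: 0.003
grasp_force: 0.0
```

Request:
play_rows(rows=[{"dp": [0, 0, 0], "turn": [0, 0, 1], "fingers": 1}, {"dp": [0, 0, 0], "turn": [0, 0, 1], "fingers": 1}, {"dp": [0, 0, 0], "turn": [0, 0, 1], "fingers": 1}, {"dp": [0, 0, 0], "turn": [0, 0, 1], "fingers": 1}, {"dp": [0, 0, 0], "turn": [0, 0, 1], "fingers": 1}])

```text
clock: 9.88
eef_pos: [514.9, -41.6, 217.2]
tcp_rot: [3.14, -0.0, 0.707]
contact_force: [-0.1, 0.1, 0.0]
opening: -0.003
grasp_force: 0.0
```

Request:
play_rows(rows=[{"dp": [0, 0, 0], "turn": [0, 0, 1], "fingers": 1}, {"dp": [0, 0, 0], "turn": [0, 0, 1], "fingers": 1}, {"dp": [0, 0, 0], "turn": [0, 0, 1], "fingers": 1}, {"dp": [0, 0, 0], "turn": [0, 0, 1], "fingers": 1}, {"dp": [0, 0, 0], "turn": [0, 0, 1], "fingers": 1}])

```text
clock: 10.3
eef_pos: [514.9, -41.5, 217.2]
tcp_rot: [3.14, -0.001, 0.184]
contact_force: [-0.3, -0.6, 0.1]
opening: -0.002
grasp_force: 0.0
```

Request:
play_rows(rows=[{"dp": [0, 0, 0], "turn": [0, 0, 1], "fingers": 1}, {"dp": [0, 0, 0], "turn": [0, 0, 0], "fingers": 1}])

```text
clock: 10.47
eef_pos: [514.8, -41.5, 217.2]
tcp_rot: [3.14, -0.001, 0.079]
contact_force: [-1.0, -0.6, -0.4]
opening: -0.002
grasp_force: 0.0
```

```bash
python3 - <<'E'
from h import *
import pickle
f=r.grab_frame("side");g=r.grab_frame("scene"); pickle.dump((f,g),open("m4.pkl","wb"))
s=np.zeros((600,800,3),np.uint8)
s[:440,:400]=cv2.resize(f["pixels"][210:320,225:325],(400,440),interpolation=cv2.INTER_CUBIC)
s[:480,400:]=cv2.resize(g["pixels"][245:365,290:390],(400,480),interpolation=cv2.INTER_CUBIC)
save("m4.png",s); print(r.sense()["eef_pos"],r.sense()["tcp_rot"],r.sense()["qpos"])
E
```

```text
[514.73883786 -41.27112647 216.94684797] [ 3.14089943e+00 -8.93814122e-04  8.77061774e-02] [-8.25595028e-02  1.99141287e-01  1.87883877e+00 -6.08666254e-04
  1.06261432e+00  1.40082686e+00]
```

View pics/m4.png

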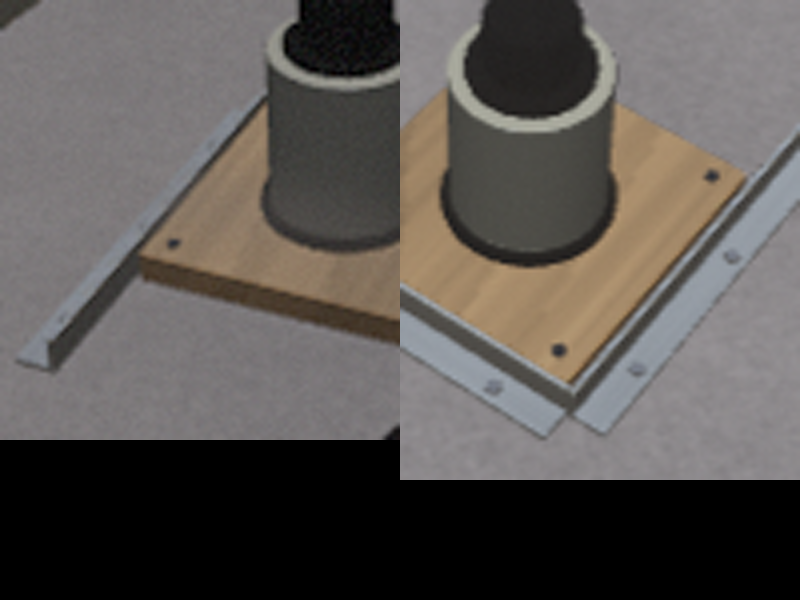

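Side rail flush; a thin gap of a few mm is left at the far rail, along (600,360)–(745,185) in the scene half. Now I'll push +x at the middle of the near edge.

Request:
play_rows(rows=[{"dp": [0, 0, 1], "turn": [0, 0, 0], "fingers": 1}, {"dp": [0, 0, 1], "turn": [0, 0, 0], "fingers": 1}, {"dp": [0, 0, 1], "turn": [0, 0, 0], "fingers": 1}, {"dp": [0, 0, 1], "turn": [0, 0, 0], "fingers": 1}, {"dp": [0, 0, 1], "turn": [0, 0, 0], "fingers": 1}])

```text
clock: 10.98
eef_pos: [514.9, -41.1, 15.3]
tcp_rot: [3.141, -0.002, 0.088]
contact_force: [1.2, 0.7, 0.4]
opening: 0.002
grasp_force: 0.0
```

Request:
play_rows(rows=[{"dp": [0.25, 0, 0.1], "turn": [0, 0, 0], "fingers": 1}, {"dp": [0.2, 0, 0], "turn": [0, 0, 0], "fingers": 1}, {"dp": [0.1, 0, 0], "turn": [0, 0, 0], "fingers": 1}, {"dp": [0.1, 0, -0.02], "turn": [0, 0, 0], "fingers": 1}, {"dp": [0, 0, 0], "turn": [0, 0, 0], "fingers": 1}])

```text
clock: 11.4
eef_pos: [543.1, -38.7, 15.8]
tcp_rot: [3.141, -0.004, 0.085]
contact_force: [-0.2, 0.2, 0.8]
opening: -0.002
grasp_force: 0.0
```

Request:
play_rows(rows=[{"dp": [0.12, 0, -0.04], "turn": [0, 0, 0], "fingers": 1}, {"dp": [0, 0, 0], "turn": [0, 0, 0], "fingers": 1}])

```text
clock: 11.57
eef_pos: [545.7, -38.2, 16.2]
tcp_rot: [3.141, -0.001, 0.085]
contact_force: [-2.5, -0.4, 0.9]
opening: 0.001
grasp_force: 0.8
```

Request:
play_rows(rows=[{"dp": [0.1, 0, -0.02], "turn": [0, 0, 0], "fingers": 1}, {"dp": [0, 0, 0], "turn": [0, 0, 0], "fingers": 1}])

```text
clock: 11.73
eef_pos: [546.8, -38.0, 15.9]
tcp_rot: [-3.141, 0.005, 0.085]
contact_force: [-8.1, -1.9, 6.8]
opening: 0.0
grasp_force: 4.8
```

Request:
play_rows(rows=[{"dp": [0.1, 0, -0.04], "turn": [0, 0, 0], "fingers": 1}, {"dp": [0, 0, 0], "turn": [0, 0, 0], "fingers": 1}])

```text
clock: 11.9
eef_pos: [547.2, -38.1, 16.2]
tcp_rot: [-3.141, 0.012, 0.085]
contact_force: [-15.2, -5.7, 2.0]
opening: 0.0
grasp_force: 8.1
```

Request:
play_rows(rows=[{"dp": [0.1, 0, -0.04], "turn": [0, 0, 0], "fingers": 1}, {"dp": [0, 0, 0], "turn": [0, 0, 0], "fingers": 1}])

```text
clock: 12.07
eef_pos: [547.5, -38.0, 16.5]
tcp_rot: [-3.141, 0.019, 0.085]
contact_force: [-21.6, -8.9, -3.4]
opening: 0.002
grasp_force: 11.5
```

Request:
play_rows(rows=[{"dp": [0.12, 0, 0], "turn": [0, 0, 0], "fingers": 1}, {"dp": [0.12, 0, -0.02], "turn": [0, 0, 0], "fingers": 1}, {"dp": [0, 0, 0], "turn": [0, 0, 0], "fingers": 1}])

```text
clock: 12.32
eef_pos: [547.9, -37.9, 16.0]
tcp_rot: [-3.14, 0.037, 0.086]
contact_force: [-49.7, -16.4, 21.4]
opening: 0.001
grasp_force: 25.6
```

Request:
play_rows(rows=[{"dp": [0.12, 0, 0], "turn": [0, 0, 0], "fingers": 1}, {"dp": [0.1, 0, -0.02], "turn": [0, 0, 0], "fingers": 1}, {"dp": [0, 0, 0], "turn": [0, 0, 0], "fingers": 1}])

```text
clock: 12.57
eef_pos: [548.2, -37.7, 15.8]
tcp_rot: [-3.139, 0.053, 0.087]
contact_force: [-73.1, -22.0, 39.8]
opening: 0.002
grasp_force: 38.2
```

```bash
python3 - <<'E'
from h import *
import pickle
f=r.grab_frame("side");g=r.grab_frame("scene"); pickle.dump((f,g),open("m5.pkl","wb"))
s=np.zeros((600,800,3),np.uint8)
s[:360,:400]=cv2.resize(f["pixels"][220:292,240:320],(400,360),interpolation=cv2.INTER_CUBIC)
s[:600,400:]=cv2.resize(g["pixels"][270:360,330:390],(400,600),interpolation=cv2.INTER_CUBIC)
save("m5.png",s); print(r.sense()["eef_pos"],r.sense()["contact_force"])
E
```

```text
[548.23574075 -37.75293341  15.85836163] [-71.59695916 -20.76776876  38.71214824]
```

View pics/m5.png

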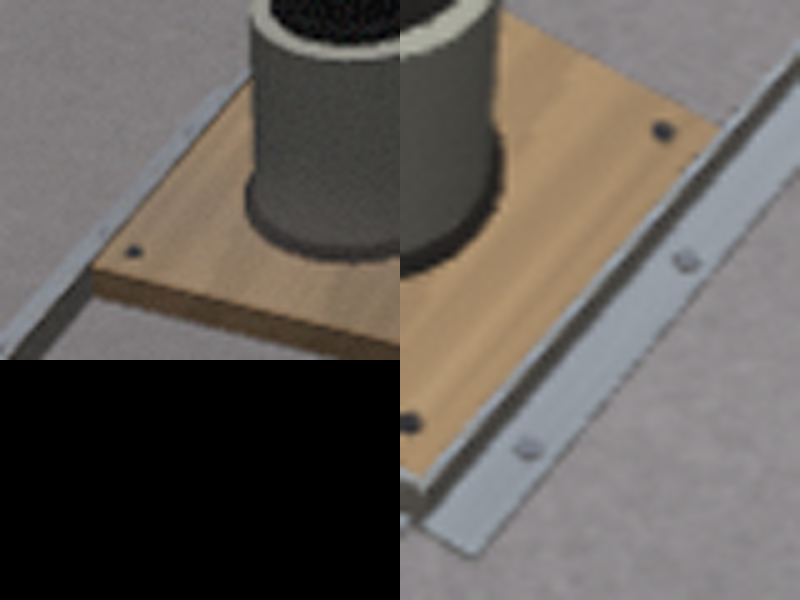

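The base is flush along the far rail and up to the corner. Next I back off, rise, turn to yaw of about 1.53 (joint 6 mid-range) and open the gripper.

Request:
play_rows(rows=[{"dp": [-0.4, 0, 0], "turn": [0, 0, 0], "fingers": 1}, {"dp": [-0.4, 0, 0], "turn": [0, 0, 0], "fingers": 1}, {"dp": [-0.3, 0, -0.5], "turn": [0, 0, 0], "fingers": 1}, {"dp": [0, 0, -1], "turn": [0, 0, 0], "fingers": 1}, {"dp": [0, 0, -1], "turn": [0, 0, 0], "fingers": 1}])

```text
clock: 13.08
eef_pos: [530.1, -39.5, 121.1]
tcp_rot: [-3.141, 0.002, 0.084]
contact_force: [1.9, -0.7, 0.1]
opening: 0.0
grasp_force: 0.0
```

Request:
play_rows(rows=[{"dp": [0, 0, -1], "turn": [0, 0, 0], "fingers": 1}, {"dp": [0, 0, -1], "turn": [0, 0, -1], "fingers": 0}, {"dp": [0, 0, -1], "turn": [0, 0, -1], "fingers": 0}, {"dp": [0, 0, 0], "turn": [0, 0, -1], "fingers": 0}, {"dp": [0, 0, 0], "turn": [0, 0, -1], "fingers": 0}])

```text
clock: 13.5
eef_pos: [533.9, -39.6, 244.7]
tcp_rot: [3.137, -0.007, 0.509]
contact_force: [-0.5, 0.5, -1.1]
opening: 0.567
grasp_force: 0.0
```

Request:
play_rows(rows=[{"dp": [0, 0, 0], "turn": [0, 0, -1], "fingers": 0}, {"dp": [0, 0, 0], "turn": [0, 0, -1], "fingers": 0}, {"dp": [0, 0, 0], "turn": [0, 0, -1], "fingers": 0}, {"dp": [0, 0, 0], "turn": [0, 0, -1], "fingers": 0}, {"dp": [0, 0, 0], "turn": [0, 0, -1], "fingers": 0}])

```text
clock: 13.92
eef_pos: [532.1, -39.4, 241.4]
tcp_rot: [3.14, -0.001, 1.032]
contact_force: [-0.3, 1.0, 0.5]
opening: 0.997
grasp_force: 0.0
```

Request:
play_rows(rows=[{"dp": [0, 0, 0], "turn": [0, 0, -1], "fingers": 0}, {"dp": [0, 0, 0], "turn": [0, 0, -1], "fingers": 0}, {"dp": [0, 0, 0], "turn": [0, 0, -1], "fingers": 0}, {"dp": [0, 0, 0], "turn": [0, 0, -1], "fingers": 0}, {"dp": [0, 0, 0], "turn": [0, 0, -0.75], "fingers": 0}])

```text
clock: 14.33
eef_pos: [532.1, -39.4, 241.3]
tcp_rot: [3.14, 0.0, 1.53]
contact_force: [-0.7, -0.3, -0.4]
opening: 0.994
grasp_force: 0.0
```

```bash
python3 - <<'E'
from h import *
import pickle
print(r.sense()["eef_pos"],r.sense()["tcp_rot"],r.sense()["qpos"][5])
f,g=pickle.load(open("m5.pkl","rb"))
# cap top centre: fit dark-cap silhouette by comparing predicted circle edges -> search over xy
def score(F,c,z):
    gray=cv2.GaussianBlur(cv2.cvtColor(F["pixels"],cv2.COLOR_RGB2GRAY),(3,3),0).astype(float)
    a=np.linspace(0,2*np.pi,120); s=0
    def at(rr):
        P=np.array([proj(F,[c[0]+rr*np.cos(x),c[1]+rr*np.sin(x),z]) for x in a]).astype(np.float32)
        return cv2.remap(gray.astype(np.float32),P[:,0:1],P[:,1:2],cv2.INTER_LINEAR).ravel()
    return at
for n,F in(("side",f),("scene",g)):
    best=[]
    for x in np.arange(636,662,1.):
        for y in np.arange(-42,-14,1.):
            at=score(F,(x,y),126.); best.append((np.mean(at(43)-at(47.5)),x,y))   # roll top rim, bright vs around
    print(n,sorted(best)[-3:])
E
```

```text
[532.07793466 -39.42052274 241.34321695] [3.13965886e+00 5.74147534e-06 1.52994906e+00] -0.03598863939963702
side [(np.float32(17.175587), np.float64(648.0), np.float64(-30.0)), (np.float32(17.38296), np.float64(647.0), np.float64(-31.0)), (np.float32(17.44419), np.float64(647.0), np.float64(-30.0))]
scene [(np.float32(28.385092), np.float64(644.0), np.float64(-27.0)), (np.float32(28.410881), np.float64(645.0), np.float64(-28.0)), (np.float32(28.45892), np.float64(644.0), np.float64(-28.0))]
```

Independent fits give the axis at about (646.5, -29). I'll move above it and look with the wrist camera.

Request:
play_rows(rows=[{"dp": [0.12, 0.95, 0], "turn": [0, 0, 0], "fingers": 0}, {"dp": [0.12, 0.95, 0], "turn": [0, 0, 0], "fingers": 0}, {"dp": [0.12, 0.95, 0], "turn": [0, 0, 0], "fingers": 0}, {"dp": [0, 0, 0], "turn": [0, 0, 0], "fingers": 0}, {"dp": [0, 0, 0], "turn": [0, 0, 0], "fingers": 0}])

```text
clock: 14.75
eef_pos: [647.8, -30.1, 240.4]
tcp_rot: [3.141, -0.0, 1.525]
contact_force: [-0.4, 1.2, 0.4]
opening: 1.002
grasp_force: 0.0
```

```bash
python3 - <<'E'
from h import *
import pickle
f=r.grab_frame("wrist"); pickle.dump(f,open("w.pkl","wb")); s=r.sense(); print(s["eef_pos"],s["tcp_rot"])
im=f["pixels"].copy()
a=np.linspace(0,2*np.pi,90)
for rr,z,c in((26,167,(255,0,0)),(45,126,(0,255,0))):
    for x in a: 
        p=proj(f,[646.5+rr*np.cos(x),-29+rr*np.sin(x),z]).round().astype(int); cv2.circle(im,tuple(map(int,p)),0,c,-1)
save("w.png",im); print(np.round(f["pose"],2).tolist())
E
```

```text
[646.42236425 -30.22014625 240.42899992] [-3.14155378e+00  1.63092624e-05  1.52460017e+00]
[[1.0, -0.04, -0.01, 650.65], [-0.05, -0.96, -0.29, 44.25], [0.0, 0.29, -0.96, 382.3], [0.0, 0.0, 0.0, 1.0]]
```

View pics/w.png

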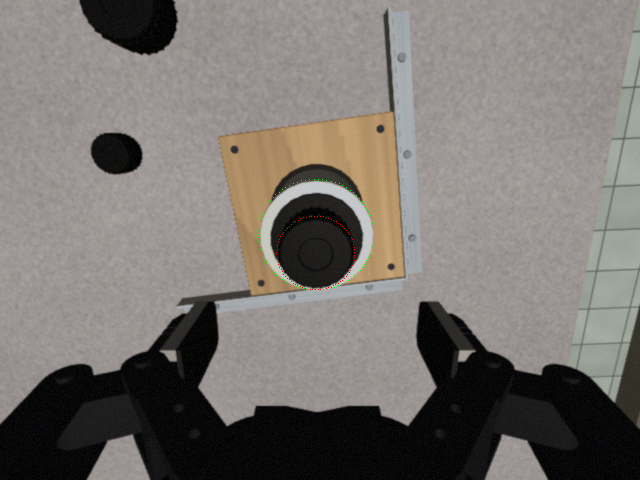

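The overlaid circles (red: cap top, green: roll rim) lie on the cap at (316,252) and the rim at (316,236), so the axis is right within about 1 mm. I'll lower and grip.

Request:
play_rows(rows=[{"dp": [0.03, 0, 0.9], "turn": [0, 0, 0], "fingers": 0}, {"dp": [0, 0, 0.9], "turn": [0, 0, 0], "fingers": 0}, {"dp": [0, 0, 0.4], "turn": [0, 0, 0], "fingers": 0}, {"dp": [0, 0, 0.35], "turn": [0, 0, 0], "fingers": 0}, {"dp": [0, 0, 0], "turn": [0, 0, 0], "fingers": 0}])

```text
clock: 15.22
eef_pos: [643.3, -29.1, 136.0]
tcp_rot: [-3.137, 0.0, 1.524]
contact_force: [-1.2, -0.9, -0.4]
opening: 1.001
grasp_force: 0.0
```

Request:
play_rows(rows=[{"dp": [0, 0, 0], "turn": [0, 0, 0], "fingers": 1}, {"dp": [0, 0, 0], "turn": [0, 0, 0], "fingers": 1}, {"dp": [0, 0, 0], "turn": [0, 0, 0], "fingers": 1}, {"dp": [0, 0, 0], "turn": [0, 0, 0], "fingers": 1}, {"dp": [0, 0, 0], "turn": [0, 0, 0], "fingers": 1}], force=30)

```text
clock: 15.63
eef_pos: [647.1, -29.2, 140.4]
tcp_rot: [3.139, 0.0, 1.524]
contact_force: [-2.5, -0.3, 8.0]
opening: 0.605
grasp_force: 30.7
```

```bash
python3 - <<'E'
from h import *
s=r.sense(); print({k:s[k] for k in("eef_pos","tcp_rot","contact_force","wrist_torque","opening","grasp_force","joint_efforts")})
E
```

```text
{'eef_pos': array([647.05165272, -29.23521137, 140.38584876]), 'tcp_rot': array([3.13923256e+00, 8.36771465e-05, 1.52431796e+00]), 'contact_force': array([-2.54061553, -0.2918533 ,  8.03942885]), 'wrist_torque': array([-0.01328678,  0.3988788 , -0.02720474]), 'opening': 0.6047527237531033, 'grasp_force': 30.723788095638156, 'joint_efforts': array([ 2.43454920e-01, -6.12865806e+01, -2.92144221e+01,  1.16372430e-01,
       -7.39884172e-01,  1.26559989e-02])}
```

Gripped at 51 mm opening. I'll try counter-clockwise first (right-hand thread loosens).

Request:
play_rows(rows=[{"dp": [0, 0, -0.01], "turn": [0, 0, -0.8], "fingers": 1}, {"dp": [0, 0, -0.01], "turn": [0, 0, -0.8], "fingers": 1}, {"dp": [0, 0, 0], "turn": [0, 0, 0], "fingers": 1}])

```text
clock: 15.88
eef_pos: [647.0, -29.0, 140.5]
tcp_rot: [3.139, -0.0, 1.694]
contact_force: [0.4, 1.2, 5.4]
opening: 0.601
grasp_force: 31.8
```

```bash
python3 - <<'E'
from h import *
s=r.sense(); print({k:s[k] for k in("eef_pos","tcp_rot","contact_force","wrist_torque","opening","grasp_force")},s["joint_efforts"][5])
E
```

```text
{'eef_pos': array([647.00017749, -29.04964292, 140.52575819]), 'tcp_rot': array([ 3.13947485e+00, -3.05930230e-04,  1.69396614e+00]), 'contact_force': array([0.36880275, 1.151679  , 5.43517292]), 'wrist_torque': array([ 0.18046904,  0.08164897, -0.79236219]), 'opening': 0.6014389315261653, 'grasp_force': 31.82615723228082} -2.2535602748394012
```

The torque rose to 0.79 N m, well above the 0.1 N m drag, so counter-clockwise is blocked. Reversing to clockwise.

Request:
play_rows(rows=[{"dp": [0, 0, 0], "turn": [0, 0, 0.8], "fingers": 1}, {"dp": [0, 0, 0], "turn": [0, 0, 0.8], "fingers": 1}, {"dp": [0, 0, 0], "turn": [0, 0, 1], "fingers": 1}, {"dp": [0, 0, -0.01], "turn": [0, 0, 1], "fingers": 1}, {"dp": [0, 0, -0.01], "turn": [0, 0, 1], "fingers": 1}])

```text
clock: 16.3
eef_pos: [647.6, -29.1, 141.1]
tcp_rot: [3.139, -0.001, 1.203]
contact_force: [2.8, 0.3, -0.4]
opening: 0.604
grasp_force: 31.8
```

```bash
python3 - <<'E'
from h import *
s=r.sense(); print({k:s[k] for k in("eef_pos","tcp_rot","contact_force","wrist_torque","opening","grasp_force")},s["qpos"][5])
E
```

```text
{'eef_pos': array([647.60662488, -29.09502843, 141.11260941]), 'tcp_rot': array([ 3.13854536e+00, -8.87755419e-04,  1.20276575e+00]), 'contact_force': array([ 2.7972087,  0.3237023, -0.3676408]), 'wrist_torque': array([ 0.04682957, -0.59527183,  0.11089564]), 'opening': 0.6042428233395584, 'grasp_force': 31.815107907168567} 0.3209597676367663
```

Drag is 0.11 N m, so it loosens clockwise (left-hand thread). Keep turning and follow it upwards.

Request:
play_rows(rows=[{"dp": [0, 0, -0.007], "turn": [0, 0, 1], "fingers": 1}, {"dp": [0, 0, -0.007], "turn": [0, 0, 1], "fingers": 1}, {"dp": [0, 0, -0.007], "turn": [0, 0, 1], "fingers": 1}, {"dp": [0, 0, -0.007], "turn": [0, 0, 1], "fingers": 1}, {"dp": [0, 0, -0.007], "turn": [0, 0, 1], "fingers": 1}])

```text
clock: 16.72
eef_pos: [648.1, -29.5, 142.4]
tcp_rot: [3.138, -0.003, 0.679]
contact_force: [5.1, -1.9, -2.7]
opening: 0.6
grasp_force: 31.7
```

Request:
play_rows(rows=[{"dp": [0, 0, -0.007], "turn": [0, 0, 1], "fingers": 1}, {"dp": [0, 0, -0.007], "turn": [0, 0, 1], "fingers": 1}, {"dp": [0, 0, -0.007], "turn": [0, 0, 1], "fingers": 1}, {"dp": [0, 0, -0.007], "turn": [0, 0, 1], "fingers": 1}, {"dp": [0, 0, -0.007], "turn": [0, 0, 1], "fingers": 1}])

```text
clock: 17.13
eef_pos: [647.6, -29.8, 143.5]
tcp_rot: [3.14, -0.003, 0.156]
contact_force: [2.6, -2.7, -1.9]
opening: 0.596
grasp_force: 31.7
```

```bash
python3 - <<'E'
from h import *
s=r.sense(); print({k:s[k] for k in("eef_pos","tcp_rot","contact_force","wrist_torque","opening","grasp_force")},s["qpos"][5])
E
```

```text
{'eef_pos': array([647.56017049, -29.8364717 , 143.5401161 ]), 'tcp_rot': array([ 3.13981366e+00, -2.73157657e-03,  1.55654236e-01]), 'contact_force': array([ 2.62877804, -2.73583804, -1.94070098]), 'wrist_torque': array([-0.55953905, -0.65719633,  0.18388821]), 'opening': 0.5956117770625029, 'grasp_force': 31.700163872446865} 1.3681701066531744
```

Request:
play_rows(rows=[{"dp": [0, 0, -0.006], "turn": [0, 0, 1], "fingers": 1}, {"dp": [0, 0, -0.006], "turn": [0, 0, 1], "fingers": 1}, {"dp": [0, 0, -0.006], "turn": [0, 0, 1], "fingers": 1}, {"dp": [0, 0, -0.006], "turn": [0, 0, 1], "fingers": 1}, {"dp": [0, 0, -0.006], "turn": [0, 0, 1], "fingers": 1}])

```text
clock: 17.55
eef_pos: [647.1, -30.1, 144.6]
tcp_rot: [3.141, -0.002, -0.368]
contact_force: [1.4, -3.7, -1.7]
opening: 0.596
grasp_force: 31.7
```

Request:
play_rows(rows=[{"dp": [0, 0, -0.006], "turn": [0, 0, 1], "fingers": 1}, {"dp": [0, 0, -0.006], "turn": [0, 0, 1], "fingers": 1}, {"dp": [0, 0, -0.006], "turn": [0, 0, 1], "fingers": 1}, {"dp": [0, 0, -0.006], "turn": [0, 0, 1], "fingers": 1}, {"dp": [0, 0, -0.006], "turn": [0, 0, 0.4], "fingers": 1}])

```text
clock: 17.97
eef_pos: [646.5, -30.2, 145.7]
tcp_rot: [3.141, -0.002, -0.83]
contact_force: [0.4, -4.9, -0.9]
opening: 0.598
grasp_force: 31.8
```

```bash
python3 - <<'E'
from h import *
s=r.sense(); print({k:s[k] for k in("eef_pos","tcp_rot","contact_force","wrist_torque","opening","grasp_force")},s["qpos"][5])
E
```

```text
{'eef_pos': array([646.485556  , -30.20637027, 145.69223029]), 'tcp_rot': array([ 3.14088591e+00, -1.82860681e-03, -8.29518816e-01]), 'contact_force': array([ 0.37087679, -4.94042878, -0.9237844 ]), 'wrist_torque': array([-0.76705492, -0.10781372,  0.08740938]), 'opening': 0.5976358333906897, 'grasp_force': 31.77663206588477} 2.353374462033884
```

Request:
play_rows(rows=[{"dp": [0, 0, -0.006], "turn": [0, 0, 1], "fingers": 1}, {"dp": [0, 0, -0.006], "turn": [0, 0, 1], "fingers": 1}, {"dp": [0, 0, -0.006], "turn": [0, 0, 1], "fingers": 1}, {"dp": [0, 0, -0.006], "turn": [0, 0, 1], "fingers": 1}, {"dp": [0, 0, -0.006], "turn": [0, 0, 0.4], "fingers": 1}])

```text
clock: 18.38
eef_pos: [645.9, -30.1, 146.6]
tcp_rot: [3.14, -0.001, -1.29]
contact_force: [-1.7, -3.9, -1.1]
opening: 0.602
grasp_force: 31.8
```

Request:
play_rows(rows=[{"dp": [0, 0, -0.05], "turn": [0, 0, 0], "fingers": 1}, {"dp": [0, 0, -0.05], "turn": [0, 0, 0], "fingers": 1}, {"dp": [0, 0, 0], "turn": [0, 0, 0], "fingers": 1}])

```text
clock: 18.63
eef_pos: [646.5, -29.5, 151.0]
tcp_rot: [-3.141, -0.001, -1.281]
contact_force: [-0.3, -4.5, -0.7]
opening: 0.6
grasp_force: 32.2
```

```bash
python3 - <<'E'
from h import *
s=r.sense(); print({k:s[k] for k in("eef_pos","tcp_rot","contact_force","wrist_torque","opening","grasp_force")},s["qpos"][5])
E
```

```text
{'eef_pos': array([646.54040138, -29.49754715, 151.00664983]), 'tcp_rot': array([-3.14112753e+00, -7.74853985e-04, -1.28132640e+00]), 'contact_force': array([-0.3434344 , -4.46147113, -0.66273437]), 'wrist_torque': array([-0.72325449, -0.00621916,  0.05895729]), 'opening': 0.6004561297861363, 'grasp_force': 32.16389302164316} 2.804871716350083
```

It lifts freely (only about -0.7 N vertical). Raise another 48 mm.

Request:
play_rows(rows=[{"dp": [0, 0, -0.15], "turn": [0, 0, 0], "fingers": 1}, {"dp": [0, 0, -0.15], "turn": [0, 0, 0], "fingers": 1}, {"dp": [0, 0, -0.15], "turn": [0, 0, 0], "fingers": 1}, {"dp": [0, 0, -0.15], "turn": [0, 0, 0], "fingers": 1}, {"dp": [0, 0, -0.15], "turn": [0, 0, 0], "fingers": 1}])

```text
clock: 19.05
eef_pos: [646.5, -28.7, 181.6]
tcp_rot: [-3.141, 0.0, -1.282]
contact_force: [-0.2, 0.4, -0.3]
opening: 0.599
grasp_force: 32.2
```

Request:
play_rows(rows=[{"dp": [0, 0, -0.15], "turn": [0, 0, 0], "fingers": 1}, {"dp": [0, 0, -0.15], "turn": [0, 0, 0], "fingers": 1}, {"dp": [0, 0, -0.15], "turn": [0, 0, 0], "fingers": 1}, {"dp": [0, 0, 0], "turn": [0, 0, 0], "fingers": 1}, {"dp": [0, 0, 0], "turn": [0, 0, 0], "fingers": 1}])

```text
clock: 19.47
eef_pos: [646.5, -29.1, 198.9]
tcp_rot: [-3.141, -0.0, -1.282]
contact_force: [-0.6, 0.4, -2.1]
opening: 0.601
grasp_force: 32.2
```

```bash
python3 - <<'E'
from h import *
import pickle
s=r.sense(); print({k:s[k] for k in("eef_pos","contact_force","opening","grasp_force")})
f0,g0=pickle.load(open("m5.pkl","rb"))
f=r.grab_frame("side");g=r.grab_frame("scene")
gr=lambda F:cv2.cvtColor(F["pixels"],cv2.COLOR_RGB2GRAY).astype(np.float32)
# base shift since squared: phase-correlate base patches away from the arm; then roll-rim fit
for n,A,B,(a,b,c,d) in(("side",f0,f,(255,300,240,300)),("scene",g0,g,(285,350,335,385))):
    print(n,cv2.phaseCorrelate(gr(A)[a:b,c:d].copy(),gr(B)[a:b,c:d].copy()))
# cap silhouette rows in scene image along the stand axis
for n,F in(("side",f),("scene",g)):
    G=gr(F); print(n,[(z,int(G[int(v),int(u)])) for z in range(120,245,6) for u,v in[proj(F,[646.5,-29,z])]])
E
```

```text
{'eef_pos': array([646.48253657, -29.09614632, 198.92968373]), 'contact_force': array([-0.56476897,  0.36186208, -2.13699269]), 'opening': 0.6012423968166305, 'grasp_force': 32.19639014918357}
side ((0.1631026031151812, 0.8891068876317618), 1.0688680595821805)
scene ((-0.051142817372383576, -0.2555850919638374), 0.9336972260475158)
side [(120, 23), (126, 64), (132, 74), (138, 83), (144, 93), (150, 112), (156, 119), (162, 127), (168, 127), (174, 130), (180, 8), (186, 16), (192, 18), (198, 11), (204, 21), (210, 16), (216, 21), (222, 27), (228, 25), (234, 110), (240, 123)]
scene [(120, 37), (126, 47), (132, 99), (138, 119), (144, 95), (150, 83), (156, 124), (162, 124), (168, 34), (174, 31), (180, 30), (186, 30), (192, 30), (198, 32), (204, 31), (210, 33), (216, 33), (222, 34), (228, 33), (234, 35), (240, 34)]
```

```bash
python3 - <<'E'
from h import *
import pickle
from scipy.optimize import minimize
f0,g0=pickle.load(open("m5.pkl","rb"))
f=r.grab_frame("side");g=r.grab_frame("scene")
def shifts(A,B,pts):
    ga,gb=[cv2.cvtColor(X["pixels"],cv2.COLOR_RGB2GRAY) for X in(A,B)]
    q,st,_=cv2.calcOpticalFlowPyrLK(ga,gb,np.float32(pts).reshape(-1,1,2),None,winSize=(11,11),maxLevel=1); return q.reshape(-1,2),st.ravel()
t=.082;c=np.array([646.5,-29.])
Rm=np.array([[np.cos(t),-np.sin(t)],[np.sin(t),np.cos(t)]])
for n,A,B in(("side",f0,f),("scene",g0,g)):
    for sx,sy in((1,1),(1,-1),(-1,1),(-1,-1)):
        for k in(74,90):
            p=c+Rm@np.array([sx*k,sy*k]); u=proj(A,[*p,20]); q,st=shifts(A,B,[u]); d=ray(B,*q[0],20)[:2]-ray(A,*u,20)[:2]
            print(n,sx,sy,k,st,(Rm.T@d).round(1))
E
```

```text
side 1 1 74 [1] [-0.6  0.4]
side 1 1 90 [1] [0. 0.]
side 1 -1 74 [1] [-1.3  1.1]
side 1 -1 90 [1] [-1.3  1.5]
side -1 1 74 [1] [-0.6  3.6]
side -1 1 90 [1] [-0.7  3.8]
side -1 -1 74 [1] [  17.3 -345. ]
side -1 -1 90 [1] [81.4 -2.4]
scene 1 1 74 [1] [-0.3  0.2]
scene 1 1 90 [1] [-0.1  2.1]
scene 1 -1 74 [1] [-4.   0.3]
scene 1 -1 90 [1] [-0.1  0.1]
scene -1 1 74 [0] [630.  737.2]
scene -1 1 90 [1] [ 4.5 15.7]
scene -1 -1 74 [1] [-4.   3.7]
scene -1 -1 90 [1] [-1.1 -0.1]
```

```bash
python3 - <<'E'
from h import *
import pickle
f0,g0=pickle.load(open("m5.pkl","rb")); w0=pickle.load(open("w.pkl","rb"))
f=r.grab_frame("side");g=r.grab_frame("scene")
a=np.linspace(0,2*np.pi,90)
def rim(F):
    G=cv2.cvtColor(F["pixels"],cv2.COLOR_RGB2GRAY).astype(np.float32); best=[]
    for x in np.arange(640,654,.5):
        for y in np.arange(-36,-22,.5):
            v=[]
            for rr in(43,47):
                P=np.float32([proj(F,[x+rr*np.cos(t),y+rr*np.sin(t),126]) for t in a]); v.append(cv2.remap(G,P[:,:1],P[:,1:],1).mean())
            best.append((v[0]-v[1],x,y))
    b=sorted(best)[-8:]; return np.mean(b,0).round(1)
print("rim side",rim(f0),rim(f)," scene",rim(g0),rim(g))
# +y face bottom edge of base in the side image: brown->bench edge, in world at z=0
def edge(F):
    S=cv2.GaussianBlur(cv2.cvtColor(F["pixels"],cv2.COLOR_RGB2HSV)[:,:,1],(3,3),0).astype(int); pts=[]
    for u in range(258,318,3):
        p=[v for v in range(262,318) if S[v,u]>80]
        if p: pts.append(ray(F,u,max(p),0)[:2])
    pts=np.array(pts); vx,vy,x,y=cv2.fitLine(np.float32(pts),cv2.DIST_HUBER,0,.01,.01).ravel(); return np.arctan(vy/vx),y+(600-x)*vy/vx
print("edge angle, y at x=600:",edge(f0),edge(f))
E
```

```text
rim side [ 25.8 647.2 -29.5] [ 20.2 645.1 -28.3]  scene [ 37.1 645.  -27.8] [ 44.  642.6 -26.1]
edge angle, y at x=600: (np.float32(0.09265561), np.float32(48.927654)) (np.float32(0.07268279), np.float32(51.791206))
```

Since squaring, the stand has turned only about 0.02 rad and shifted about 2 mm, which is inside the final limits of 5 mm and 0.05 rad. The cap is held with its underside near 180 mm or higher (169 needed). Handing in.

```bash
python3 -c "
from rig import r
print(r.sign_off())"
```

```text
the job is handed in; nothing more can be done
None
```

The job is handed in, with no verdict returned: the stand was pushed flush against both rails, the cap turned out to have a left-hand thread (it loosens clockwise), and it is now held about 25–35 mm above the spindle; unscrewing turned the stand about 0.02 rad and shifted it about 2 mm by camera estimate, inside the final limits.

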